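# Nest the stall's turned bowls for packing

### The job

Pack the set of four turned bowls away: without moving the largest bowl from its place, take the three others off their sloping display stands one at a time and nest them in it from largest to smallest, each let go and standing flat on the floor of the one around it before you fetch the next. Set each one down in the nest gently, neither dropped in nor knocked against the others, and leave the other wares on the table undisturbed.

Things in the scene. Friction and masses are not known exactly. Their poses are not given: they have to be found in the camera images.
- bowl_large_mid (a point): The largest bowl, dark wood, about 0.42 kg, standing level on the table; the others go into it. Round, straight-sided, nail-belted wooden bowl: 200 mm outside diameter, 62 mm high, wall 7 mm, flat floor 14 mm thick, foot bevelled in to 176 mm diameter. This point: on its axis, half-way up (31 mm below the rim); z is its axis, out of the mouth. The rim can be pinched anywhere
- bowl_medium_mid (a point): The second bowl, mid-brown, about 0.24 kg, lying tilted 35 degrees on its stand. In the largest bowl it stands 18 mm proud of that rim, with 17 mm free round it. Round, straight-sided, nail-belted wooden bowl: 152 mm outside diameter, 66 mm high, wall 7 mm, flat floor 14 mm thick, foot bevelled in to 128 mm diameter. This point: on its axis, half-way up (33 mm below the rim); z is its axis, out of the mouth. The rim can be pinched anywhere
- bowl_small_mid (a point): The third bowl, dark wood, about 0.14 kg, lying tilted 30 degrees on its stand. In the second bowl it stands 16 mm proud of that rim, with 16 mm free round it. Round, straight-sided, nail-belted wooden bowl: 106 mm outside diameter, 68 mm high, wall 7 mm, flat floor 14 mm thick, foot bevelled in to 82 mm diameter. This point: on its axis, half-way up (34 mm below the rim); z is its axis, out of the mouth. The rim can be pinched anywhere
- bowl_tiny_mid (a point): The smallest bowl, mid-brown, about 0.07 kg, lying tilted 26 degrees on its stand. In the third bowl it stands 16 mm proud of that rim, with 15 mm free round it. Round, straight-sided, nail-belted wooden bowl: 62 mm outside diameter, 70 mm high, wall 7 mm, flat floor 14 mm thick, foot bevelled in to 38 mm diameter. This point: on its axis, half-way up (35 mm below the rim); z is its axis, out of the mouth. The rim can be pinched anywhere
- stand_medium: Fixed sloping wooden stand under the second bowl, about 151 mm deep, 131 mm wide, 114 mm high at its back: a board rising 35 degrees from its front edge, where a ledge reaches 26 mm out of it; the bowl's foot lies flat on the board, its side against the ledge, mouth up and forward. Origin: centre on the table; low front edge to its -x
- stand_small: Fixed sloping wooden stand under the third bowl, about 119 mm deep, 91 mm wide, 78 mm high at its back: a board rising 30 degrees from its front edge, where a ledge reaches 26 mm out of it; the bowl's foot lies flat on the board, its side against the ledge, mouth up and forward. Origin: centre on the table; low front edge to its -x
- stand_tiny: Fixed sloping wooden stand under the smallest bowl, about 84 mm deep, 53 mm wide, 51 mm high at its back: a board rising 26 degrees from its front edge, where a ledge reaches 26 mm out of it; the bowl's foot lies flat on the board, its side against the ledge, mouth up and forward. Origin: centre on the table; low front edge to its -x
- burner_dark: Bystander: dark wooden incense burner on four splayed legs with a brass cup on top, 74 mm square, 111 mm high. Origin: centre of its underside, z up
- burner_pale: Bystander: the same incense burner in pale wood, 74 mm square, 111 mm high. Origin: centre of its underside, z up
- lidded_jar: Bystander: round wooden jar with knobbed lid and a brass band, 74 mm diameter, 100 mm high. Origin: centre of its underside, z up
- candlestick_a: Bystander: dark turned candlestick, foot 80 mm diameter, 167 mm high. Origin: centre of its underside, z up
- candlestick_b: Bystander: the second, equal candlestick, foot 80 mm diameter, 167 mm high. Origin: centre of its underside, z up
- vase: Bystander: pale turned vase with a dark band, 82 mm diameter, 140 mm high. Origin: centre of its underside, z up
- jewel_box: Bystander: closed inlaid jewellery box at the back, 104 x 144 mm (x, y), 59 mm high. Origin: centre of its underside, z up
- table_mid (a point): A point in the middle of the work area, on the top (height 0) of the stall's white table. Fixed wares along its edges: at the left end (y above 0.61 m) a model dhow, mast up to 305 mm high; at the right end (y below -0.53 m) a studded chest of drawers 190 mm high; at the far edge and corners others, lower than 200 mm, beyond 0.72 m from the robot. The loose wares weigh 0.16 to 0.45 kg
Mind the look-alikes: they are no part of the job. What is shaped like the part that bears bowl_medium_mid but yellow is not meant.

How it is judged:
On the way, in this order (a step that is already met when the one before it is completed fails the run):
1. the second bowl stands flat in the largest, let go (horizontal distance between bowl_medium_mid and bowl_large_mid below 0.02 m and z of bowl_medium_mid in the frame of bowl_large_mid between 0.012 and 0.02 m and angle between bowl_medium_mid's own z axis and vertical below 0.06 rad and contact force between the fingers and bowl_medium below 0.2 N), for 0.2 s.
2. the third bowl stands flat in the second, let go, with the second still seated (all of step 1 and horizontal distance between bowl_small_mid and bowl_medium_mid below 0.019 m and z of bowl_small_mid in the frame of bowl_medium_mid between 0.011 and 0.019 m and angle between bowl_small_mid's own z axis and vertical below 0.06 rad and contact force between the fingers and bowl_small below 0.2 N), for 0.2 s.
3. the smallest bowl stands flat in the third, let go, with the others still seated (all of step 2 and horizontal distance between bowl_tiny_mid and bowl_small_mid below 0.018 m and z of bowl_tiny_mid in the frame of bowl_small_mid between 0.011 and 0.019 m and angle between bowl_tiny_mid's own z axis and vertical below 0.06 rad and contact force between the fingers and bowl_tiny below 0.2 N), for 0.2 s.
At the end, for the whole second after the job is handed in: Second bowl in largest, third in second, smallest in third, each on the floor of the one around it (height within 4 mm, axes within 20, 19 and 18 mm), level within 0.06 rad, let go and at rest; the largest stands level, within 30 mm of its place (all of step 3 and angle between bowl_large_mid's own z axis and vertical below 0.06 rad and linear speed of each of bowl_large, bowl_medium, bowl_small, bowl_tiny below 0.02 m/s); the robot touches nothing.
It fails at once if one of the other wares is pushed more than 25 mm or tipped over (distance of any of burner_dark, burner_pale, lidded_jar, candlestick_a, candlestick_b, vase, jewel_box from where it was at the start of the episode above 0.025 m or angle between any of burner_dark, burner_pale, lidded_jar, candlestick_a, candlestick_b, vase, jewel_box's own z axis and vertical above 0.3 rad).
It fails at once if the largest bowl is moved more than 30 mm from its place (distance of bowl_large_mid from where it was at the start of the episode above 0.03 m).
It fails at once if a bowl is dropped: moving faster than 0.55 m/s (a fall of some 15 mm) while the fingers do not hold it ((linear speed of bowl_medium above 0.55 m/s and contact force between the fingers and bowl_medium below 0.2 N) or (linear speed of bowl_small above 0.55 m/s and contact force between the fingers and bowl_small below 0.2 N) or (linear speed of bowl_tiny above 0.55 m/s and contact force between the fingers and bowl_tiny below 0.2 N)).
It fails at once if bowls are knocked together or pressed on one another with more than 60 N (contact force between any of bowl_medium, bowl_small, bowl_tiny and bowl_large above 60 N or contact force between any of bowl_small, bowl_tiny and bowl_medium above 60 N or contact force between bowl_tiny and bowl_small above 60 N).
It also fails if it takes over 72 s, if anything falls off the work surface, if the arm or the gripper's body presses on something with over 40 N, if the wrist force passes 120 N, or if a joint passes its speed limit or range.

### The arm

A 6-joint arm with a two-finger parallel gripper is mounted at the origin on the work surface. World frame = base frame: x ahead of the robot, y to its left, z up, the work surface at z = 0. Lengths are in m, angles in rad, forces in N, time in s.
With the tool pointing down it reaches from about 0.35 to 0.85 m from the base axis. Payload 8.1 kg.
Tool frame: the origin (TCP) lies at the centre of the arm's flange, where the gripper is bolted on; the fingertips stand 186 mm ahead of it and the grasp point (between the pads) lies 167 mm ahead of it; z points along the fingers, y is the direction in which the jaws open and shut (so a half turn about z gives the same grasp; the last joint's range is limited). The gripper opens to 93 mm and grips with 3 to 60 N. Pads are 15 mm wide; open, the fingers measure 128 mm over their backs; the gripper's body (75 mm by 188 mm) begins 65 mm behind the grasp point.
Start: joints at [-1.193, 0.13, 1.488, -0, 1.523, -0.085], TCP at [0.268, -0.537, 0.405] pointing down, gripper open.
Joint ranges: [-2.96, 2.96], [-0.89, 2.26], [0.02, 2.5], [-1.34, 4.48], [0, 2.73], [-2.66, 2.66]. Speed limits (rad/s): [2.39, 2.39, 2.79, 3.14, 3.14, 3.14].

### API

Orientations are given as a rotation vector (axis times angle).
In Python, from plant import robot, viewer, order gives the robot as it stands.
- The arm moves only by the tool apply_moves, never from a script. Its argument "deltas" is a list of rows, each a list of 3 entries, a list of its own where there are three numbers: the finger opening in mm, from 0 to 93, then the shift along the tool's x, y, z in mm, then the turn about the tool's z in rad. In form: [[grip, [dx, dy, dz], yaw], ...]. A call has 1 to 5 rows; each row shifts and turns the commanded pose from where the row before left it, along the tool's axes as they then stand; what a row does not reach is not made up. A row lasts 1/8 s, in which the tool goes at most 62.5 mm and 10.7 degrees, less where a joint would pass 70% of its speed; a pose out of reach is approached as far as the arm can. A call is refused whole if a number of a shift passes 62.5 or a number of a turn 0.188, either way. A call with a gripper value outside its range is refused whole. The fingers move at their own pace and stop on an object; "grip_force" is the grip in N (left out, the last holds). Time passes only in rows, so rows that do not move let the fingers close. It gives the time, the measured TCP pose, the force and the opening at its end, in the units of the state.
- robot.read_state(): the state, without advancing time (a new reading comes with each control period).
- viewer.read_camera(name): name is "scene" or "top" or "wrist"; returns the picture (384x512x3 uint8, blue, green, red); there is no depth.
- viewer.get_calibration(name): a dict with "fx", "fy", "cx", "cy" (pixels), "R" (3x3) and "t" (3): a world point X has camera coordinates R X + t. Camera axes: x right, y down, z forward; pixel columns grow to the right and rows downward; lengths in m; the calibration is good to about 2 mm. A picture is of the moment at which its call begins: read the wrist's pose just before it. get_calibration takes no time and is no camera call; for the wrist camera it gives the pose at the moment of the call.
- order.close_job(): hands the job in, once; it reports no verdict.
The state is a dict: "t": time; "q": joint angles; "dq": joint speeds; "joint_torque": joint torques, N m; "tool_pos": TCP position; "orientation": TCP orientation; "force": force on the tool from outside, world axes, zero at the start; "wrist_torque": the same for the moment, N m; "opening": finger opening in m.
Only numpy, scipy, OpenCV 4.12 (cv2) and the standard library are available. Lean on these libraries where they do the work, as an engineer would, in place of code of your own. Each camera call takes 0.05 s, during which the arm holds its last target. There are 200 camera calls.

## Working session

There is one attempt and no reset: what is moved stays moved. The work goes in short steps, Python scripts to look and compute and a tool call to move; the robot and the scene stay as the last step left them, time stands still between calls to the robot, and variables do not carry over. Pictures are saved under pics/ and viewed, about 8 in all and at most 12, crops included, and the job is handed in when it is done.

Besides the shell and the picture viewer there is one more tool, called after ">>>" as name([rows], argument=value, ...), one row to a line, values as JSON. apply_moves: Moves the arm, as the interface text tells. Its arguments: {"type":"object","properties":{"deltas":{"type":"array"},"grip_force":{"type":"number"}},"required":["deltas"]}

```bash
ls; mkdir -p pics; python3 - <<'E'
from plant import robot, viewer
import cv2, numpy as np
np.set_printoptions(precision=4,suppress=True)
print(robot.read_state())
for n in ("scene","top"):
    cv2.imwrite(f"pics/{n}0.png",viewer.read_camera(n)); c=viewer.get_calibration(n); print(n,c, "pos",-np.array(c["R"]).T@np.array(c["t"]))
E
```

```text
pics
{'t': 0.0, 'q': array([-1.1934,  0.1312,  1.4893, -0.    ,  1.523 , -0.0854]), 'dq': array([-0.0023,  0.0003,  0.0019, -0.0018, -0.001 , -0.0006]), 'joint_torque': array([  0.0006, -55.9841, -49.176 ,   0.0767,   0.0349,  -0.0002]), 'tool_pos': array([ 0.2678, -0.5367,  0.4037]), 'orientation': array([-3.0561, -0.7201,  0.0004]), 'force': array([ 0.0286, -0.1909,  0.3641]), 'wrist_torque': array([ 0.0164, -0.0008, -0.0238]), 'opening': 0.09266898275406905}
scene {'fx': 359.5426627795084, 'fy': 359.5426627795084, 'cx': 257.26862910067763, 'cy': 193.35924263837242, 'R': array([[-0.8498,  0.5271, -0.0018],
       [ 0.3963,  0.6367, -0.6615],
       [-0.3476, -0.5628, -0.7499]]), 't': array([ 0.4206, -0.1841,  1.3184])} pos [0.8886 0.6375 0.8677]
top {'fx': 361.7876058918697, 'fy': 361.7876058918697, 'cx': 255.42521209637238, 'cy': 188.25957616459996, 'R': array([[-0.0142, -0.9998,  0.0128],
       [-0.9993,  0.0138, -0.0341],
       [ 0.0339, -0.0133, -0.9993]]), 't': array([0.023 , 0.5057, 1.1434])} pos [0.4669 0.0312 1.1596]
```

View pics/top0.png

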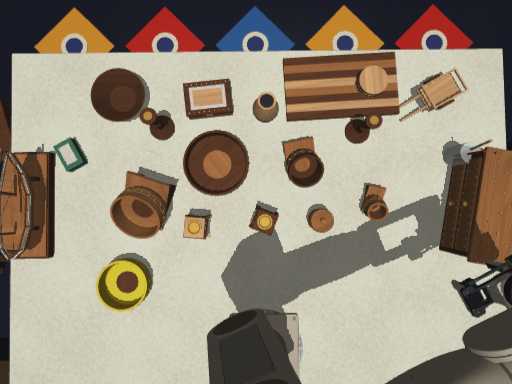

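View pics/scene0.png

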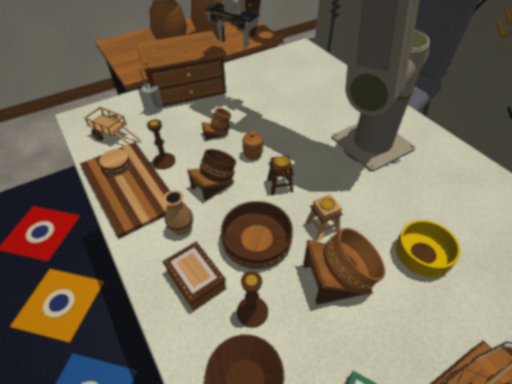

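The top view shows the following, in pixels:
- Large bowl at (216,162), about 65 px wide, which fits 200 mm.
- Second bowl at (140,208), on its stand.
- Third bowl at (304,165).
- Smallest bowl at (375,205).
- Look-alikes: a yellow bowl at (124,284) and a dark dish at (118,94), only 54 px wide and at the far edge. Neither is meant.

I'll enlarge both views.

```bash
python3 - <<'E'
import cv2, numpy as np
t=cv2.imread("pics/top0.png"); s=cv2.imread("pics/scene0.png")
def g(im,x,y,w,h,k):
    c=cv2.resize(im[y:y+h,x:x+w],None,fx=k,fy=k,interpolation=cv2.INTER_CUBIC)
    for i in range(0,w,10): cv2.line(c,(i*k,0),(i*k,8 if i%50 else 16),(255,255,0),1)
    for i in range(0,h,10): cv2.line(c,(0,i*k),(8 if i%50 else 16,i*k),(255,255,0),1)
    return cv2.convertScaleAbs(c,alpha=1.5,beta=15)
A=g(t,100,160,100,90,4);B=g(t,270,130,100,90,4)
C=g(t,350,170,50,60,4)
D=g(s,290,215,100,90,4);E=g(s,180,100,100,90,4)
cv2.imwrite("pics/crop.png",cv2.resize(np.vstack([np.hstack([A,B]),np.hstack([D,E])]),None,fx=.8,fy=.8) )
E
```

```text
(no output)
```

View pics/crop.png

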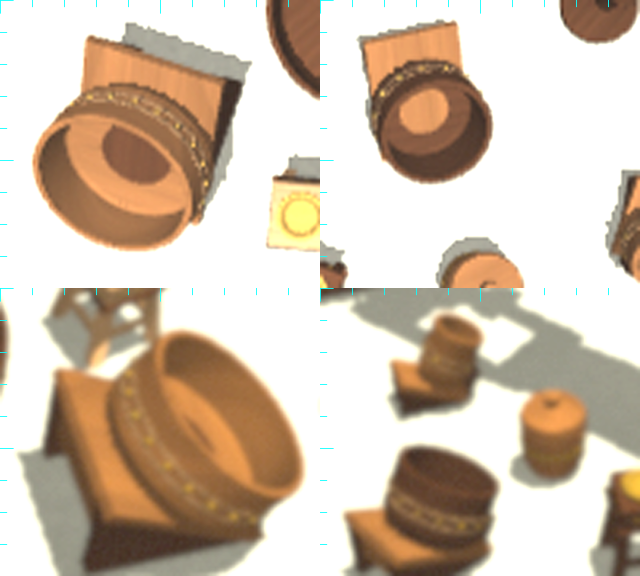

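The crops show the second bowl's rim centre at about (136.9,216.3) top and (361,255) scene. The third bowl's is at (305.9,169.7) and (219.7,159.4), and the smallest's is at about (376,210) and (222.8,113.4). The bowl on the big 35° stand at (140,208) is mid-brown and fits the second bowl. Next I'll triangulate.

```bash
cat > h.py <<'E'
import cv2, numpy as np
from plant import robot, viewer
np.set_printoptions(precision=4,suppress=True)
def P(c): return np.array([[c["fx"],0,c["cx"]],[0,c["fy"],c["cy"]],[0,0,1]])@np.c_[np.array(c["R"]),np.array(c["t"])]
def tri(ca,a,cb,b):
    X=cv2.triangulatePoints(P(ca),P(cb),np.array(a,float).reshape(2,1),np.array(b,float).reshape(2,1)).ravel(); return X[:3]/X[3]
def proj(c,X):
    h=P(c)@np.append(X,1); return h[:2]/h[2]
def plane(c,uv,z):
    R=np.array(c["R"]);C=-R.T@np.array(c["t"]);d=R.T@np.array([(uv[0]-c["cx"])/c["fx"],(uv[1]-c["cy"])/c["fy"],1.]);return C+d*(z-C[2])/d[2]
def st():
    s=robot.read_state();R,_=cv2.Rodrigues(np.array(s["orientation"]));return s,R
E
python3 - <<'E'
from h import *
T=viewer.get_calibration("top");S=viewer.get_calibration("scene")
for n,a,b in (("med",(136.9,216.3),(361.3,255)),("sml",(305.9,169.7),(219.7,159.4)),("tiny",(376,210),(222.8,113.4))):
    X=tri(T,a,S,b);print(n,X,proj(T,X)-a,proj(S,X)-b)
im=cv2.imread("pics/top0.png"); 
m=(cv2.cvtColor(im,cv2.COLOR_BGR2HSV)[...,1]>90).astype(np.uint8)
for n,x,y,z in(("large",216,162,.062),):
    k=np.zeros_like(m);cv2.circle(k,(x,y),42,1,-1);cs,_=cv2.findContours(m*k,0,2);c=max(cs,key=cv2.contourArea);(e,ax,an)=cv2.fitEllipse(c);print(n,e,ax,plane(T,e,z),ax[0]/361.8*1.09)
# stand directions: back corners at given height
for n,p,q,z in (("med",(126.6,171.9),(176.6,185),.11),("sml",(283.1,142.5),(313.1,136.9),.076)):
    a=plane(T,p,z);b=plane(T,q,z);print(n,a,b,np.linalg.norm(a-b),"up",np.array([-(b-a)[1],(b-a)[0]])/np.linalg.norm(b-a))
s,R=st();print(R)
c=viewer.get_calibration("wrist");Rc=np.array(c["R"]);print("cam in tool",R.T@(-Rc.T@np.array(c["t"])-s["tool_pos"]),Rc@R, c["fx"],c["cx"],c["cy"])
E
```

```text
med [0.423  0.3668 0.0967] [-0.8501  1.0034] [-1.5609  0.0627]
sml [ 0.5545 -0.1327  0.0885] [-0.3824  0.6387] [-0.7085 -0.0697]
tiny [ 0.4323 -0.3389  0.0892] [-0.296   0.4983] [-0.4829 -0.0475]
large (215.4498291015625, 162.6261749267578) (63.84823226928711, 64.4165267944336) [0.5838 0.137  0.062 ] 0.19235647643317566
med [0.555  0.3894 0.11  ] [0.5151 0.2454 0.11  ] 0.14947809207410426 up [ 0.9637 -0.2671]
sml [ 0.6405 -0.0685  0.076 ] [ 0.6563 -0.1594  0.076 ] 0.09228708476735233 up [0.9851 0.172 ]
[[ 0.8948  0.4465 -0.0006]
 [ 0.4465 -0.8948  0.0016]
 [ 0.0001 -0.0017 -1.    ]]
cam in tool [ 0.0745 -0.0012  0.0196] [[ 0.0009  1.      0.0011]
 [-0.9628  0.0011 -0.2701]
 [-0.2701 -0.0008  0.9628]] 265.0981456672267 252.7516310993786 190.45717265041844
```

>>> apply_moves([
  [40, [0, 0, 0], 0.183],
  [40, [0, 0, 0], 0.183],
  [40, [0, 0, 0], 0.183],
  [40, [0, 0, 0], 0.183],
  [40, [10, -58, 0], 0],
])

```text
t: 0.72
tool_pos: [0.2918, -0.4849, 0.4034]
orientation: [-3.111, 0.432, 0.002]
force: [0.9, 0.6, 0.5]
opening: 0.0476
```

>>> apply_moves([
  [40, [10, -58, 0], 0],
  [40, [10, -58, 0], 0],
  [40, [10, -58, 0], 0],
  [40, [10, -58, 0], 0],
  [40, [0, -58, 0], 0],
])

```text
t: 1.35
tool_pos: [0.4091, -0.2128, 0.4044]
orientation: [-3.113, 0.421, 0.0]
force: [0.5, -0.3, -0.2]
opening: 0.0401
```

>>> apply_moves([
  [40, [0, -58, 0], 0],
  [40, [0, -58, 0], 0],
  [40, [0, -58, 0], 0],
  [40, [0, -58, 0], 0],
  [40, [-28, -52, 0], 0],
])

```text
t: 1.98
tool_pos: [0.4575, 0.0684, 0.4043]
orientation: [-3.113, 0.422, 0.001]
force: [0.2, 0.5, -0.4]
opening: 0.0401
```

>>> apply_moves([
  [40, [-28, -52, 0], 0],
  [40, [-28, -52, 0], 0],
  [40, [-28, -52, 0], 0],
  [40, [-28, -52, 0], 0],
  [40, [0, 0, 0], 0],
])

```text
t: 2.6
tool_pos: [0.4029, 0.3001, 0.4042]
orientation: [-3.114, 0.413, 0.002]
force: [0.7, -1.3, -0.1]
opening: 0.0399
```

```bash
python3 - <<'E'
from h import *
s,R=st();print(s["t"],s["q"],s["tool_pos"],R,s["opening"])
cv2.imwrite("pics/w1.png",viewer.read_camera("wrist"))
import pickle;pickle.dump(viewer.get_calibration("wrist"),open("w1.pkl","wb"))
E
```

```text
2.6 [ 0.5377 -0.1356  1.7548  0.001   1.5234  2.3721] [0.4029 0.3001 0.4042] [[ 0.9654 -0.2606 -0.0013]
 [-0.2606 -0.9654  0.0003]
 [-0.0014  0.     -1.    ]] 0.03994258203100195
```

View pics/w1.png

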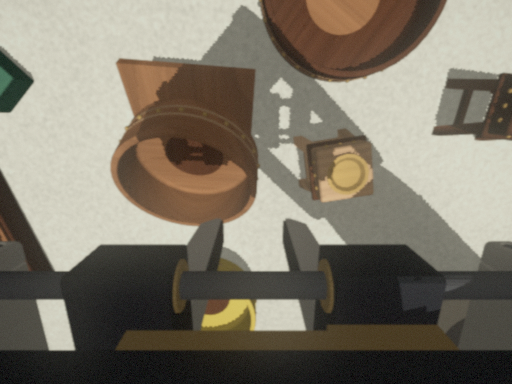

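The wrist view shows the second bowl's rim spanning columns 112–258, with side points near (113,160) and (258,178). The stand's back edge runs (119,60)–(255,68), about 3° rotated to the tool. The large bowl is at top right.

```bash
python3 - <<'E'
from h import *
import pickle
c=pickle.load(open("w1.pkl","rb"));T=viewer.get_calibration("top")
for z in (.095,.105,.115):
    a=plane(c,(112.5,161),z);b=plane(c,(258,177),z);print(z,a,b,(a+b)/2,np.linalg.norm(a-b),"topproj",proj(T,(a+b)/2))
a=plane(c,(119,60),.114);b=plane(c,(255,68),.114);v=(b-a)/np.linalg.norm(b-a);print("stand edge",a,b,np.linalg.norm(a-b),np.degrees(np.arctan2(v[1],v[0])))
s,R=st();print("tool y ang",np.degrees(np.arctan2(R[1,1],R[0,1])))
E
```

```text
0.095 [0.469  0.4409 0.095 ] [0.4097 0.2911 0.095 ] [0.4394 0.366  0.095 ] 0.16114794455948073 topproj [136.4939 211.6541]
0.105 [0.4692 0.4354 0.105 ] [0.412  0.2907 0.105 ] [0.4406 0.363  0.105 ] 0.15558022451633624 topproj [136.4389 211.3184]
0.115 [0.4694 0.4298 0.115 ] [0.4142 0.2903 0.115 ] [0.4418 0.36   0.115 ] 0.15001250447319164 topproj [136.3829 210.9763]
stand edge [0.5557 0.3866 0.114 ] [0.516  0.2662 0.114 ] 0.12677473308136022 -108.24151624626295
tool y ang -105.19998354538286
```

>>> apply_moves([
  [40, [16, 3, 0], 0.05],
  [40, [0, 0, 60], 0],
  [40, [0, 0, 50], 0],
  [40, [0, 0, 30], 0],
  [40, [0, 0, 0], 0],
], grip_force=40)

```text
t: 3.28
tool_pos: [0.4193, 0.2872, 0.2621]
orientation: [3.097, -0.505, -0.007]
force: [0.5, -0.6, 0.4]
opening: 0.0402
```

```bash
python3 - <<'E'
from h import *
s,R=st();print(s["t"],s["tool_pos"],s["force"],s["opening"])
cv2.imwrite("pics/w2.png",viewer.read_camera("wrist"))
E
```

```text
3.275 [0.4193 0.2872 0.2621] [ 0.4617 -0.6353  0.3642] 0.0402100240002709
```

View pics/w2.png

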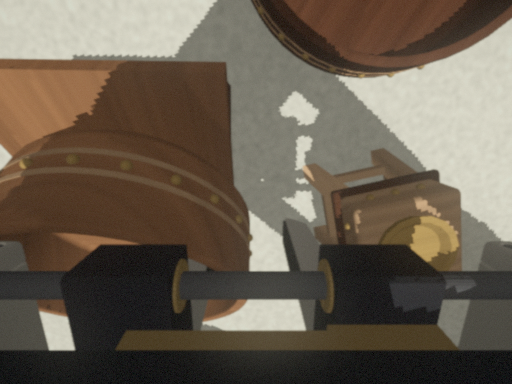

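The fingers straddle the right side wall, with the outer rim at column 250 between the fingers at 190 and 285. I'm closing now, with a small shift to centre.

>>> apply_moves([
  [25, [0, -5, 0], 0],
  [0, [0, 0, 0], 0],
  [0, [0, 0, 0], 0],
  [0, [0, 0, 0], 0],
], grip_force=45)

```text
t: 3.82
tool_pos: [0.4204, 0.2949, 0.2652]
orientation: [-3.101, 0.498, 0.001]
force: [-4.9, 3.4, 2.5]
opening: 0.0091
```

>>> apply_moves([
  [0, [0, 0, -10], 0],
  [0, [0, 0, -15], 0],
  [0, [0, 0, -25], 0],
  [0, [0, 0, -40], 0],
  [0, [0, 0, -40], 0],
])

```text
t: 4.45
tool_pos: [0.4206, 0.2942, 0.3968]
orientation: [-3.102, 0.5, -0.001]
force: [0.8, 0.4, -2.6]
opening: 0.0084
```

```bash
python3 - <<'E'
from h import *
s,R=st();print(s["t"],s["tool_pos"],s["force"],s["wrist_torque"],s["opening"],R[:2,0],s["q"])
a=viewer.read_camera("wrist");b=viewer.read_camera("scene")
cv2.imwrite("pics/w3.png",np.hstack([cv2.resize(a,(400,300)),cv2.resize(b[100:300,250:512],(400,300))]))
E
```

```text
4.45 [0.4206 0.2942 0.3968] [ 0.7754  0.4084 -2.6497] [-0.0247  0.1004 -0.0088] 0.00840947154966563 [ 0.9494 -0.314 ] [ 0.5105 -0.1022  1.7374 -0.0003  1.506   2.4007]
```

View pics/w3.png

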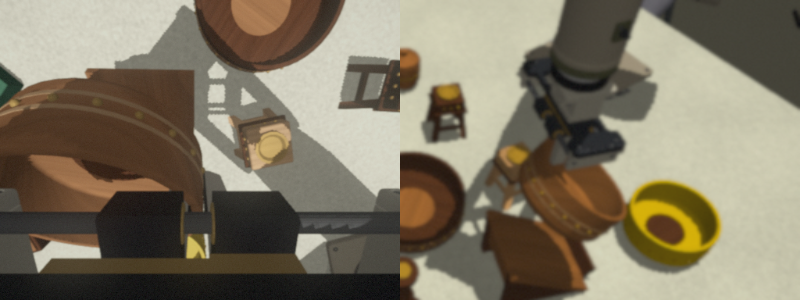

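The bowl is held off its stand and still tilted about 35°; the force shows its 2.6 N. My plan is to level it on the free table near (0.25,-0.35), by pressing its low foot edge down while following the arc, before nesting it.

>>> apply_moves([
  [0, [5, 10, -30], 0],
  [0, [15, 30, -30], 0],
  [0, [26, 50, 0], 0],
  [0, [28, 52, 0], 0],
  [0, [28, 52, 0], 0],
])

```text
t: 5.18
tool_pos: [0.4565, 0.0764, 0.4544]
orientation: [3.101, -0.499, 0.0]
force: [1.6, 0.4, -2.4]
opening: 0.0089
```

>>> apply_moves([
  [0, [28, 52, 0], 0],
  [0, [0, 54, 0], 0],
  [0, [0, 54, 0], 0],
  [0, [0, 54, 0], 0],
  [0, [0, 54, 0], 0],
])

```text
t: 5.8
tool_pos: [0.3981, -0.1866, 0.4544]
orientation: [3.101, -0.499, 0.0]
force: [1.6, -0.1, -2.5]
opening: 0.0086
```

>>> apply_moves([
  [0, [0, 54, 0], 0],
  [0, [0, 54, 0], 0],
  [0, [-33, 39, 0], 0],
  [0, [-33, 39, 0], 0],
  [0, [-33, 39, 0], 0],
])

```text
t: 6.42
tool_pos: [0.2329, -0.3682, 0.4543]
orientation: [3.102, -0.499, -0.0]
force: [0.1, -0.2, -2.4]
opening: 0.0087
```

>>> apply_moves([
  [0, [-25, 30, 40], 0],
  [0, [-10, 10, 40], 0],
  [0, [0, 0, 30], 0],
  [0, [0, 0, 20], 0],
  [0, [0, 0, 0], 0],
])

```text
t: 7.05
tool_pos: [0.1883, -0.3938, 0.3227]
orientation: [-3.098, 0.499, 0.003]
force: [-0.0, -0.2, -1.9]
opening: 0.0087
```

```bash
python3 - <<'E'
from h import *
s,R=st();print(s["t"],s["tool_pos"],s["force"],s["wrist_torque"],s["opening"],R[:2,0],s["q"])
a=viewer.read_camera("wrist");b=viewer.read_camera("scene");c=viewer.read_camera("top")
cv2.imwrite("pics/w4.png",np.hstack([cv2.resize(a,(400,300)),cv2.resize(b[0:200,150:400],(400,300))]))
cv2.imwrite("pics/w4t.png",c)
E
```

```text
7.05 [ 0.1883 -0.3938  0.3227] [-0.0064 -0.2162 -1.8503] [-0.064   0.1125 -0.0114] 0.008660996227914494 [ 0.9494 -0.3141] [-1.2422 -0.2722  2.0228 -0.0002  1.395   0.6482]
```

View pics/w4.png

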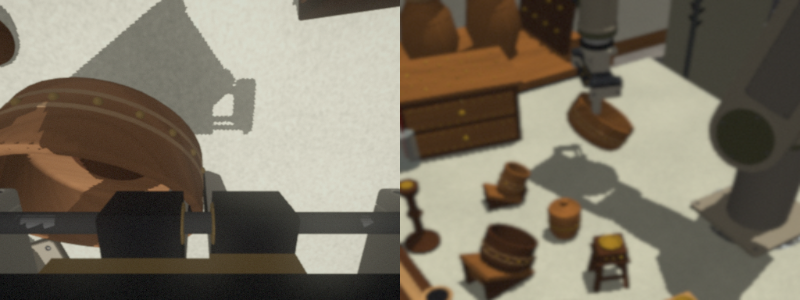

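Still about 35° tilted and firmly held. I'm lowering to contact, then tracing the levelling arc.

>>> apply_moves([
  [0, [0, 0, 40], 0],
  [0, [0, 0, 20], 0],
  [0, [0, 0, 10], 0],
  [0, [0, 0, 5], 0],
  [0, [0, 0, 3], 0],
], grip_force=35)

```text
t: 7.82
tool_pos: [0.189, -0.3951, 0.2476]
orientation: [3.1, -0.499, 0.001]
force: [0.5, 0.4, -1.5]
opening: 0.0092
```

>>> apply_moves([
  [0, [6, 0, 2], 0],
  [0, [6, 0, 2], 0],
  [0, [6, 0, 3], 0],
  [0, [6, 0, 3], 0],
  [0, [0, 0, 0], 0],
])

```text
t: 8.45
tool_pos: [0.212, -0.4021, 0.2364]
orientation: [-3.101, 0.498, 0.001]
force: [-0.6, -0.2, -2.0]
opening: 0.0088
```

```bash
python3 - <<'E'
from h import *
s,R=st();print(s["t"],s["tool_pos"],s["force"],s["wrist_torque"],s["opening"])
E
```

```text
8.45 [ 0.212  -0.4021  0.2364] [-0.5523 -0.2054 -1.9838] [-0.0968  0.1249 -0.0101] 0.008827869764346786
```

>>> apply_moves([
  [0, [0, 0, 3], 0],
  [0, [0, 0, 3], 0],
  [0, [0, 0, 3], 0],
])

```text
t: 8.82
tool_pos: [0.2123, -0.404, 0.2308]
orientation: [3.097, -0.499, 0.005]
force: [1.3, -1.2, 22.4]
opening: 0.0097
```

```bash
python3 - <<'E'
from h import *
s,R=st();print(s["t"],s["tool_pos"],s["force"],s["wrist_torque"],s["opening"])
a=viewer.read_camera("wrist");b=viewer.read_camera("scene")
cv2.imwrite("pics/w5.png",np.hstack([cv2.resize(a,(400,300)),cv2.resize(b[30:110,250:350],(400,320),interpolation=2)[:300]]))
E
```

```text
8.825 [ 0.2123 -0.404   0.2308] [ 1.2957 -1.2445 22.4445] [ 1.3057 -0.1013 -0.054 ] 0.009734739990229339
```

View pics/w5.png

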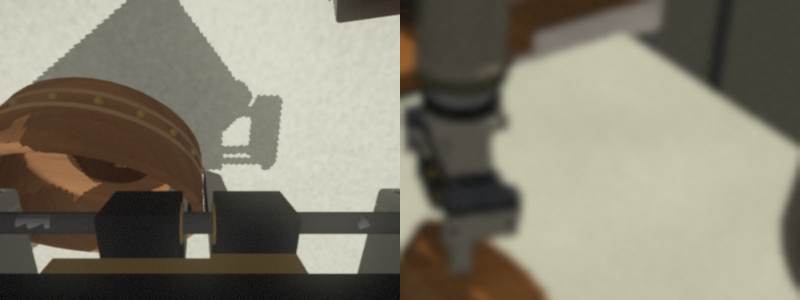

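>>> apply_moves([
  [0, [6, 0, 1], 0],
  [0, [5, 0, 2], 0],
  [0, [5, 0, 3], 0],
  [0, [5, 0, 4], 0],
  [0, [0, 0, 0], 0],
])

```text
t: 9.55
tool_pos: [0.2327, -0.41, 0.2197]
orientation: [3.099, -0.5, 0.006]
force: [5.0, -0.8, 9.1]
opening: 0.0078
```

```bash
python3 - <<'E'
from h import *
s,R=st();print(s["t"],s["tool_pos"],s["force"],s["wrist_torque"],s["opening"])
a=viewer.read_camera("wrist")
cv2.imwrite("pics/w6.png",a)
E
```

```text
9.55 [ 0.2327 -0.41    0.2197] [ 4.9622 -0.7609  9.1256] [ 0.7354 -0.8099 -0.4109] 0.007806528320638089
```

>>> apply_moves([
  [0, [5, 0, 3], 0],
  [0, [4, 0, 4], 0],
  [0, [3, 0, 4], 0],
  [0, [2, 0, 3], 0],
  [0, [0, 0, 0], 0],
])

```text
t: 10.22
tool_pos: [0.2459, -0.4144, 0.2056]
orientation: [3.099, -0.5, 0.006]
force: [5.3, -0.2, 7.6]
opening: 0.0077
```

```bash
python3 - <<'E'
from h import *
s,R=st();print(s["t"],s["tool_pos"],s["force"],s["wrist_torque"],s["opening"])
a=viewer.read_camera("wrist")
cv2.imwrite("pics/w7.png",a)
E
```

```text
10.225 [ 0.2459 -0.4144  0.2056] [ 5.2916 -0.1856  7.6234] [ 0.5142 -0.6212 -0.4055] 0.007686894508123995
```

View pics/w7.png

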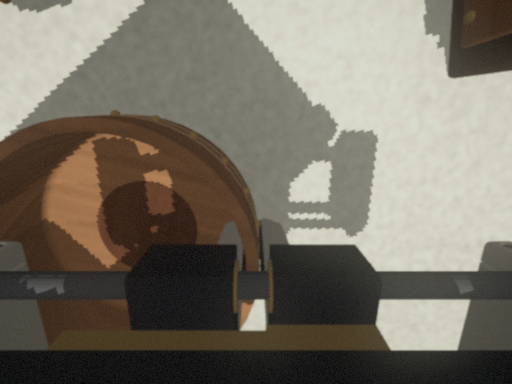

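The bowl is nearly level, rim almost round in view. I'm pressing a little more until the foot seats.

>>> apply_moves([
  [0, [2, 0, 2], 0],
  [0, [1, 0, 2], 0],
  [0, [0, 0, 0], 0],
])

```text
t: 10.65
tool_pos: [0.2486, -0.4155, 0.204]
orientation: [3.099, -0.499, 0.004]
force: [-2.6, 12.3, 34.8]
opening: 0.0073
```

>>> apply_moves([
  [0, [0, 0, 2], 0],
  [0, [0, 0, 2], 0],
  [0, [0, 0, 0], 0],
])

```text
t: 11.02
tool_pos: [0.2491, -0.4161, 0.2018]
orientation: [3.098, -0.499, 0.007]
force: [-5.5, 16.3, 50.6]
opening: 0.0074
```

Seated flat at 35–50 N vertical. Releasing, rising, and measuring the rim from above.

>>> apply_moves([
  [7, [0, 0, -3], 0],
  [30, [0, 0, 0], 0],
  [30, [0, 0, 0], 0],
  [30, [0, 0, -40], 0],
  [30, [-10, -20, -60], 0],
], grip_force=40)

```text
t: 11.65
tool_pos: [0.2439, -0.3921, 0.2966]
orientation: [-3.098, 0.5, 0.004]
force: [0.5, -0.4, 0.2]
opening: 0.03
```

>>> apply_moves([
  [30, [-30, -40, -30], 0],
  [30, [-20, -12, -50], 0],
  [30, [0, 0, 0], 0],
])

```text
t: 12.02
tool_pos: [0.2132, -0.3274, 0.3815]
orientation: [3.095, -0.498, 0.007]
force: [1.0, -0.3, 0.1]
opening: 0.03
```

```bash
cat >> h.py <<'E'
def rim(name,seed,r,z,hsv=(5,25,60),seg=None):
    """circle fit to the coloured blob's outline cast onto plane z, seed = expected centre; keeps outline points within 25mm of expected rim"""
    c=viewer.get_calibration(name);im=viewer.read_camera(name);cv2.imwrite("pics/last_%s.png"%name,im)
    h=cv2.cvtColor(im,cv2.COLOR_BGR2HSV);m=((h[...,1]>hsv[2])&(h[...,0]<hsv[1])).astype(np.uint8)
    cs,_=cv2.findContours(cv2.morphologyEx(m,2,np.ones((3,3))),0,1)
    p=np.array([plane(c,q,z)[:2] for k in cs if cv2.contourArea(k)>300 for q in k[:,0] if name!="wrist" or q[1]<235])
    ctr=np.array(seed,float)
    from scipy.optimize import least_squares
    for w in (.02,.01,.006,.004):
        d=np.linalg.norm(p-ctr,axis=1)-r;k=p[abs(d)<w]
        ctr=least_squares(lambda x:np.linalg.norm(k-x,axis=1)-r,ctr,loss="soft_l1",f_scale=.001).x
    d=np.linalg.norm(k-ctr,axis=1)
    a=np.degrees(np.arctan2(*(k-ctr).T[::-1]));print(name,"centre",ctr,"n",len(k),"meanr",d.mean(),"rms",(d-r).std(),"angles hist",np.histogram(a,12,(-180,180))[0])
    return ctr
E
python3 - <<'E'
from h import *
s,R=st();print(s["t"],s["tool_pos"],s["force"],R[:2,0])
rim("wrist",(.27,-.347),.076,.066)
rim("top",(.27,-.347),.076,.066)
rim("top",(.584,.137),.100,.062)
E
```

```text
12.025 [ 0.2132 -0.3274  0.3815] [ 0.9535 -0.3385  0.0704] [ 0.9494 -0.3139]
wrist centre [ 0.2677 -0.3436] n 392 meanr 0.07449441867179124 rms 0.000485147722203375 angles hist [28 31 36 33 33 37 32 34 35 29 31 33]
top centre [ 0.2726 -0.3433] n 87 meanr 0.0763215927651287 rms 0.0020932010007570826 angles hist [ 3  5 10 11 11 10 13  0  0  6 13  5]
top centre [0.5839 0.1363] n 182 meanr 0.09835824466663837 rms 0.0010818550354727318 angles hist [16 14 16 14 14 16 16 14 17 15 14 16]
```

View pics/last_wrist.png

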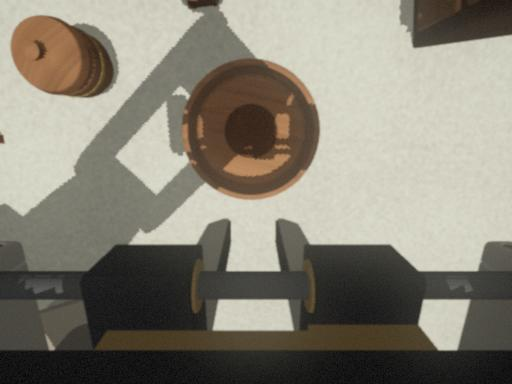

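The second bowl stands level at (0.268,-0.344), a full circle with 0.5 mm rms. I'm regripping it shallow, tips 14 mm below the rim, so the fingers clear the large bowl's rim.

>>> apply_moves([
  [30, [29, 35, 0], 0],
  [30, [28, 36, 30], 0],
  [30, [0, 0, 55], 0],
  [30, [0, 0, 40], 0],
  [30, [0, 0, 18], 0],
], grip_force=60)

```text
t: 12.8
tool_pos: [0.2444, -0.4111, 0.2296]
orientation: [-3.095, 0.498, 0.007]
force: [0.0, 0.4, 0.9]
opening: 0.03
```

>>> apply_moves([
  [0, [0, 0, 0], 0],
  [0, [0, 0, 0], 0],
  [0, [0, 0, 0], 0],
])

```text
t: 13.18
tool_pos: [0.2457, -0.4136, 0.2363]
orientation: [3.099, -0.499, 0.004]
force: [-0.1, 0.1, 4.6]
opening: 0.0066
```

>>> apply_moves([
  [0, [0, 0, -15], 0],
  [0, [0, 0, -40], 0],
  [0, [0, 0, -60], 0],
  [0, [0, 0, -60], 0],
  [0, [0, -20, -40], 0],
])

```text
t: 13.8
tool_pos: [0.2511, -0.3938, 0.4543]
orientation: [3.097, -0.5, 0.004]
force: [0.5, -0.4, -2.7]
opening: 0.0063
```

>>> apply_moves([
  [0, [15, -50, 0], 0],
  [0, [15, -54, 0], 0],
  [0, [15, -54, 0], 0],
  [0, [15, -54, 0], 0],
  [0, [15, -54, 0], 0],
])

```text
t: 14.42
tool_pos: [0.4064, -0.1628, 0.4509]
orientation: [3.101, -0.499, 0.003]
force: [0.2, -0.4, -2.3]
opening: 0.0067
```

>>> apply_moves([
  [0, [15, -54, 0], 0],
  [0, [15, -54, 0], 0],
  [0, [15, -54, 0], 0],
  [0, [15, -54, 0], 0],
  [0, [15, -52, 0], 0],
])

```text
t: 15.05
tool_pos: [0.5619, 0.0681, 0.4509]
orientation: [3.102, -0.499, 0.002]
force: [1.1, -0.8, -1.7]
opening: 0.0065
```

>>> apply_moves([
  [0, [0, 0, 40], 0],
  [0, [0, 0, 50], 0],
  [0, [0, 0, 10], 0],
  [0, [0, 0, 0], 0],
])

```text
t: 15.55
tool_pos: [0.5614, 0.0661, 0.3504]
orientation: [3.102, -0.499, -0.0]
force: [-0.1, -0.3, -1.8]
opening: 0.0065
```

```bash
python3 - <<'E'
from h import *
s,R=st();print(s["t"],s["tool_pos"],s["force"],s["wrist_torque"],R[:2,0],R[:2,1],s["q"])
a=viewer.read_camera("wrist");b=viewer.read_camera("scene")
cv2.imwrite("pics/w8.png",np.hstack([cv2.resize(a,(400,300)),cv2.resize(b[100:280,170:410],(400,300),interpolation=2)]))
E
```

```text
15.55 [0.5614 0.0661 0.3504] [-0.1239 -0.3454 -1.7503] [-0.0839  0.0639 -0.0109] [ 0.9494 -0.314 ] [-0.314  -0.9494] [ 0.0265  0.0686  1.6541 -0.      1.419   1.9167]
```

View pics/w8.png

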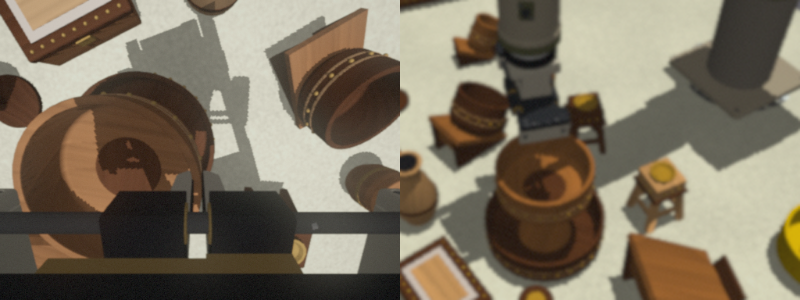

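The second bowl hangs level over the large bowl. Lowering gently.

>>> apply_moves([
  [0, [0, 0, 45], 0],
  [0, [0, 0, 30], 0],
  [0, [0, 0, 13], 0],
  [0, [0, 0, 3], 0],
  [0, [0, 0, 2], 0],
])

```text
t: 16.27
tool_pos: [0.5624, 0.0662, 0.2582]
orientation: [-3.101, 0.499, -0.005]
force: [0.3, 0.2, -1.7]
opening: 0.0066
```

>>> apply_moves([
  [0, [0, 0, 2], 0],
  [0, [0, 0, 2], 0],
  [0, [0, 0, 0], 0],
])

```text
t: 16.65
tool_pos: [0.5615, 0.0662, 0.2524]
orientation: [-3.102, 0.499, -0.0]
force: [0.1, -0.4, -2.6]
opening: 0.0064
```

>>> apply_moves([
  [0, [0, 0, 2], 0],
  [0, [0, 0, 1], 0],
  [0, [0, 0, 0], 0],
])

```text
t: 17.02
tool_pos: [0.5617, 0.0662, 0.2504]
orientation: [3.102, -0.499, 0.001]
force: [-3.4, -0.7, 6.0]
opening: 0.0065
```

>>> apply_moves([
  [14, [0, 0, 0], 0],
  [16, [0, 0, -3], 0],
  [24, [0, 0, -15], 0],
  [24, [0, 0, -50], 0],
  [24, [-20, -20, -50], 0],
])

```text
t: 17.65
tool_pos: [0.5489, 0.0907, 0.3694]
orientation: [3.101, -0.503, 0.001]
force: [-0.2, 0.6, -0.0]
opening: 0.024
```

>>> apply_moves([
  [24, [-30, -40, -30], 0],
  [24, [-10, -12, 0], 0],
  [24, [0, 0, 0], 0],
])

```text
t: 18.02
tool_pos: [0.5267, 0.1541, 0.3972]
orientation: [3.102, -0.496, 0.0]
force: [0.3, -1.2, -0.2]
opening: 0.0243
```

```bash
python3 - <<'E'
from h import *
s,R=st();print(s["t"],s["tool_pos"],s["force"],s["opening"])
rim("wrist",(.584,.1365),.0745,.080)
E
cp pics/last_wrist.png pics/n1.png; python3 - <<'E'
import sys;sys.path.insert(0,".")
from h import *
rim("wrist",(.584,.1365),.099,.062)
E
```

```text
18.025 [0.5267 0.1541 0.3972] [ 0.3419 -1.2202 -0.1941] 0.024259852903186406
wrist centre [0.6023 0.1364] n 192 meanr 0.07487008402818363 rms 0.0020343222589491146 angles hist [ 0  0  0  0 35 38 33 38 41  7  0  0]
wrist centre [0.5828 0.1411] n 432 meanr 0.09796545008950498 rms 0.0008305292353170452 angles hist [36 37 46 41 42 48 42 28  0 35 37 40]
```

```bash
cat >> h.py <<'E'
def edgefit(name,seed,r,z,span=.02,im=None,c=None):
    """edge points cast onto plane z, circle of known radius: vote for the centre on a 1 mm grid, then refine"""
    from scipy.optimize import least_squares
    if im is None: c=viewer.get_calibration(name);im=viewer.read_camera(name);cv2.imwrite("pics/last_%s.png"%name,im)
    e=cv2.Canny(cv2.GaussianBlur(im,(3,3),0),30,80);e[240 if name=="wrist" else 384:]=0
    v,u=np.nonzero(e);p=np.array([plane(c,q,z)[:2] for q in zip(u,v)])
    p=p[np.linalg.norm(p-seed,axis=1)<r+span+.01]
    g=[(np.sum(abs(np.linalg.norm(p-(seed[0]+i,seed[1]+j),axis=1)-r)<.0012),i,j) for i in np.arange(-span,span+1e-4,.001) for j in np.arange(-span,span+1e-4,.001)]
    n,i,j=max(g);x=np.array(seed)+(i,j);k=p[abs(np.linalg.norm(p-x,axis=1)-r)<.003]
    f=least_squares(lambda y:np.linalg.norm(k-y[:2],axis=1)-y[2],[*x,r],loss="soft_l1",f_scale=.001).x
    a=np.degrees(np.arctan2(*(k-f[:2]).T[::-1]));print(name,"votes",n,"centre",f[:2],"r",f[2],np.histogram(a,12,(-180,180))[0]);return f
E
python3 - <<'E'
from h import *
import pickle
im=cv2.imread("pics/n1.png");c=viewer.get_calibration("wrist")
edgefit("wrist",(.584,.1365),.076,.080,im=im,c=c);edgefit("wrist",(.584,.1365),.069,.080,im=im,c=c)
edgefit("wrist",(.584,.1365),.1,.062,im=im,c=c)
s,R=st();print(s["t"])
E
```

```text
wrist votes 385 centre [0.5798 0.1355] r 0.07528780497611484 [45 45 37 47 52 38 50 43 38 44 38 33]
wrist votes 396 centre [0.5798 0.1356] r 0.06900159304917527 [40 40 34 42 42 36 46 40 36 33 13 28]
wrist votes 332 centre [0.5827 0.1391] r 0.09874305371140525 [55 53 45 60 64 54 67 54 23 20 21 32]
18.125
```

The second bowl is seated: full circle at height 80 mm, its centre within 5 mm of the large bowl's. Now the third bowl.

>>> apply_moves([
  [36, [0, 0, -3], -0.163],
  [36, [0, 0, 0], -0.163],
  [36, [0, 0, 0], -0.164],
  [36, [-11, 56, 0], 0],
  [36, [-11, 56, 0], 0],
])

```text
t: 18.75
tool_pos: [0.5242, 0.0372, 0.3987]
orientation: [3.13, 0.269, -0.004]
force: [0.8, -0.3, 0.8]
opening: 0.0361
```

>>> apply_moves([
  [36, [-11, 56, 0], 0],
  [36, [-11, 56, 0], 0],
  [36, [-11, 56, 0], 0],
  [36, [0, 0, 0], 0],
])

```text
t: 19.25
tool_pos: [0.5195, -0.1367, 0.3987]
orientation: [3.131, 0.257, -0.004]
force: [-0.0, 0.3, -0.3]
opening: 0.0358
```

```bash
python3 - <<'E'
from h import *
import pickle
s,R=st();print(s["t"],s["tool_pos"],R[:2,0],R[:2,1])
c=viewer.get_calibration("wrist");im=viewer.read_camera("wrist");cv2.imwrite("pics/w9.png",im);pickle.dump(c,open("w9.pkl","wb"))
h=cv2.cvtColor(im,cv2.COLOR_BGR2HSV);m=((h[...,1]>80)&(h[...,0]<25)).astype(np.uint8);m[240:]=0
n,l,stt,ce=cv2.connectedComponentsWithStats(m)
for i in range(1,n):
    if stt[i,4]>400: print(stt[i],ce[i])
print(proj(c,(.5545,-.1327,.09)))
E
```

```text
19.25 [ 0.5195 -0.1367  0.3987] [0.9866 0.1632] [ 0.1632 -0.9866]
[    0     0   126   171 17841] [54.14   85.8461]
[ 240    0  272   98 8711] [421.1699  31.2601]
[ 204   57   95  136 9099] [249.4944 116.8321]
[  0 198  46  42 849] [ 20.5395 215.6419]
[ 363  204   69   36 1387] [399.6568 225.1968]
[255.5862 152.4027]
```

View pics/w9.png

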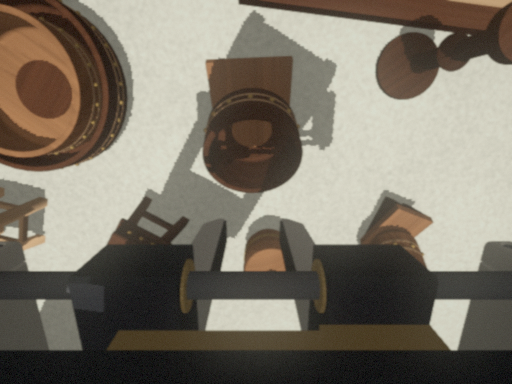

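The wrist view shows the third bowl's rim between (203,147) and (301,143), and the stand's back edge (206,61)–(292,57). The empty candlestick foot at upper right stays clear. That is the last picture I can view, so from here I rely on measurements.

```bash
python3 - <<'E'
from h import *
import pickle
c=pickle.load(open("w9.pkl","rb"));s,R=st()
for z in (.088,.094):
    a=plane(c,(203,147),z);b=plane(c,(301,143),z);v=(b-a)[:2]/np.linalg.norm(b-a);m=(a+b)/2;G=m[:2]-.0495*v
    d=np.array([*G,0])-[*s["tool_pos"][:2],0];print(z,a,b,m,np.linalg.norm(a-b),"G",G,"tool d",R.T@d)
a=plane(c,(206,61),.078);b=plane(c,(292,57),.078);v=b-a;print("stand",a,b,np.linalg.norm(v),np.degrees(np.arctan2(v[1],v[0])),np.degrees(np.arctan2(R[1,1],R[0,1])))
E
```

```text
0.088 [ 0.5506 -0.0752  0.088 ] [ 0.5724 -0.1797  0.088 ] [ 0.5615 -0.1275  0.088 ] 0.10666451704019751 G [ 0.5514 -0.079 ] tool d [ 0.0404 -0.0497 -0.    ]
0.094 [ 0.5515 -0.0762  0.094 ] [ 0.5728 -0.1785  0.094 ] [ 0.5621 -0.1274  0.094 ] 0.10446393414405711 G [ 0.552  -0.0789] tool d [ 0.0411 -0.0497 -0.    ]
stand [ 0.6378 -0.0666  0.078 ] [ 0.656  -0.1537  0.078 ] 0.08902417188942377 -78.14602936745929 -80.5147984078983
```

>>> apply_moves([
  [36, [20, -25, 0], 0],
  [36, [21, -25, 20], -0.04],
  [36, [0, 0, 55], 0],
  [36, [0, 0, 45], 0],
  [36, [0, 0, 22], 0],
], grip_force=40)

```text
t: 19.92
tool_pos: [0.5507, -0.0741, 0.254]
orientation: [-3.122, -0.332, 0.009]
force: [0.6, -0.3, -0.1]
opening: 0.0359
```

>>> apply_moves([
  [20, [0, 0, 0], 0],
  [0, [0, 0, 0], 0],
  [0, [0, 0, 0], 0],
  [0, [0, 0, 0], 0],
])

```text
t: 20.42
tool_pos: [0.5528, -0.076, 0.2602]
orientation: [3.123, 0.33, 0.003]
force: [-4.6, -2.4, 6.3]
opening: 0.008
```

>>> apply_moves([
  [0, [0, 0, -10], 0],
  [0, [0, 0, -15], 0],
  [0, [0, 0, -30], 0],
  [0, [0, 0, -50], 0],
  [0, [0, 0, -50], 0],
])

```text
t: 21.05
tool_pos: [0.5522, -0.0754, 0.4158]
orientation: [-3.124, -0.331, -0.001]
force: [0.5, -0.6, -1.7]
opening: 0.0084
```

```bash
python3 - <<'E'
from h import *
s,R=st();print(s["t"],s["tool_pos"],s["force"],s["wrist_torque"],s["opening"],R[:2,0],R[:2,1],s["q"])
E
```

```text
21.05 [ 0.5522 -0.0754  0.4158] [ 0.5031 -0.6091 -1.742 ] [ 0.0827 -0.051  -0.0111] 0.008362037832075774 [0.9778 0.2094] [ 0.2094 -0.9778] [-0.2278  0.0101  1.5939  0.0003  1.5368  1.132 ]
```

>>> apply_moves([
  [0, [-15, 8, -30], 0],
  [0, [-30, 16, -20], 0],
  [0, [-45, 25, 0], 0],
  [0, [-45, 25, 0], 0],
  [0, [-45, 25, 0], 0],
])

```text
t: 21.68
tool_pos: [0.3957, -0.2106, 0.4647]
orientation: [3.123, 0.331, 0.002]
force: [0.5, -0.9, -2.2]
opening: 0.0082
```

>>> apply_moves([
  [0, [-45, 25, 0], 0],
  [0, [-45, 25, 0], 0],
  [0, [-45, 25, 0], 0],
  [0, [-38, 22, 30], 0],
  [0, [-9, 7, 50], 0],
])

```text
t: 22.3
tool_pos: [0.2394, -0.3518, 0.3857]
orientation: [3.118, 0.325, 0.003]
force: [1.6, -0.6, -1.7]
opening: 0.0084
```

>>> apply_moves([
  [0, [0, 0, 60], 0],
  [0, [0, 0, 40], 0],
  [0, [0, 0, 22], 0],
  [0, [0, 0, 8], 0],
  [0, [0, 0, 3], 0],
], grip_force=28)

```text
t: 22.92
tool_pos: [0.2412, -0.3502, 0.2513]
orientation: [3.123, 0.331, 0.001]
force: [0.4, -0.0, -0.7]
opening: 0.0088
```

```bash
python3 - <<'E'
from h import *
s,R=st();print(s["t"],s["tool_pos"],s["force"],s["wrist_torque"],s["opening"],R[:2,0],R[:2,1],s["q"])
E
```

```text
22.925 [ 0.2412 -0.3502  0.2513] [ 0.399  -0.0311 -0.7078] [0.0886 0.0716 0.0079] 0.008843911669903977 [0.9778 0.2094] [ 0.2094 -0.9778] [-1.0885 -0.2264  2.1224  0.      1.2443  0.2713]
```

>>> apply_moves([
  [0, [0, 0, 3], 0],
  [0, [0, 0, 3], 0],
  [0, [0, 0, 0], 0],
])

```text
t: 23.3
tool_pos: [0.2409, -0.3499, 0.2445]
orientation: [3.124, 0.33, 0.0]
force: [-0.9, -0.2, -1.3]
opening: 0.0083
```

>>> apply_moves([
  [0, [0, 0, 2], 0],
  [0, [0, 0, 2], 0],
])

```text
t: 23.55
tool_pos: [0.2409, -0.3499, 0.2403]
orientation: [3.124, 0.33, 0.0]
force: [-0.3, -0.7, -2.7]
opening: 0.0082
```

>>> apply_moves([
  [0, [0, 0, 2], 0],
  [0, [0, 0, 2], 0],
])

```text
t: 23.8
tool_pos: [0.2409, -0.3498, 0.2361]
orientation: [-3.124, -0.33, 0.0]
force: [-0.5, 0.2, -2.5]
opening: 0.0082
```

>>> apply_moves([
  [0, [0, 0, 2], 0],
  [0, [0, 0, 0], 0],
])

```text
t: 24.05
tool_pos: [0.2409, -0.3498, 0.2342]
orientation: [-3.124, -0.33, 0.0]
force: [0.1, -0.1, -2.0]
opening: 0.0084
```

>>> apply_moves([
  [0, [0, 0, 2], 0],
  [0, [0, 0, 2], 0],
])

```text
t: 24.3
tool_pos: [0.2417, -0.3496, 0.2322]
orientation: [-3.123, -0.331, -0.003]
force: [0.3, 20.6, 33.8]
opening: 0.0081
```

>>> apply_moves([
  [0, [0, 0, 2], 0],
  [0, [0, 0, 1], 0],
])

```text
t: 24.55
tool_pos: [0.2425, -0.3499, 0.2308]
orientation: [-3.124, -0.331, -0.006]
force: [1.2, 23.7, 38.8]
opening: 0.0083
```

>>> apply_moves([
  [0, [5, 0, -1], 0],
  [0, [5, 0, 0], 0],
  [0, [5, 0, 1], 0],
  [0, [4, 0, 2], 0],
  [0, [0, 0, 0], 0],
])

```text
t: 25.18
tool_pos: [0.2601, -0.3464, 0.2259]
orientation: [3.122, 0.331, 0.002]
force: [0.5, -1.2, 5.1]
opening: 0.0079
```

```bash
python3 - <<'E'
from h import *
s,R=st();print(s["t"],s["tool_pos"],s["force"],s["wrist_torque"],s["opening"])
E
```

```text
25.175 [ 0.2601 -0.3464  0.2259] [ 0.5428 -1.1544  5.0625] [-0.5722  0.0158  0.0661] 0.007918964812145523
```

>>> apply_moves([
  [0, [4, 0, 2], 0],
  [0, [4, 0, 2], 0],
  [0, [3, 0, 2], 0],
  [0, [0, 0, 0], 0],
])

```text
t: 25.68
tool_pos: [0.2706, -0.3438, 0.2194]
orientation: [3.123, 0.331, 0.0]
force: [-0.1, -3.5, 3.4]
opening: 0.0076
```

>>> apply_moves([
  [0, [1, 0, 1], 0],
  [0, [1, 0, 1], 0],
  [0, [0, 0, 0], 0],
])

```text
t: 26.05
tool_pos: [0.2721, -0.3438, 0.2189]
orientation: [3.123, 0.331, -0.002]
force: [-10.0, 1.7, 22.7]
opening: 0.0075
```

>>> apply_moves([
  [0, [1, 0, 1], 0],
  [0, [0, 0, 2], 0],
  [0, [0, 0, 0], 0],
])

```text
t: 26.42
tool_pos: [0.273, -0.3437, 0.2171]
orientation: [3.124, 0.33, -0.002]
force: [-15.5, 9.7, 38.0]
opening: 0.0078
```

>>> apply_moves([
  [7, [0, 0, -3], 0],
  [28, [0, 0, 0], 0],
  [28, [0, 0, 0], 0],
  [28, [0, 0, -40], 0],
  [28, [-10, 5, -60], 0],
])

```text
t: 27.05
tool_pos: [0.264, -0.3485, 0.3156]
orientation: [-3.118, -0.331, 0.004]
force: [-0.5, -1.2, 1.7]
opening: 0.0279
```

>>> apply_moves([
  [28, [-30, 15, -30], 0],
  [28, [-17, 15, -50], 0],
  [28, [0, 0, 0], 0],
])

```text
t: 27.42
tool_pos: [0.2244, -0.3908, 0.4013]
orientation: [3.118, 0.327, 0.003]
force: [0.7, -0.0, 0.1]
opening: 0.0279
```

```bash
python3 - <<'E'
from h import *
s,R=st();print(s["t"],s["tool_pos"],s["force"],R[:2,0],R[:2,1])
rim("wrist",(.283,-.392),.052,.068)
edgefit("wrist",(.283,-.392),.053,.068,im=cv2.imread("pics/last_wrist.png"),c=viewer.get_calibration("wrist"))
E
```

```text
27.425 [ 0.2244 -0.3908  0.4013] [ 0.68   -0.0219  0.1428] [0.9782 0.2075] [ 0.2075 -0.9782]
wrist centre [ 0.2806 -0.3903] n 138 meanr 0.05159214152380488 rms 0.0009570813350826765 angles hist [ 0  0  0  3 22 21 24 20 22 26  0  0]
wrist votes 207 centre [ 0.2815 -0.3872] r 0.05199515944639188 [23 29 34 34 30 30 24 34 36 29 31 28]
```

The third bowl stands level at (0.281,-0.388). I'm regripping it shallow on its left side.

>>> apply_moves([
  [28, [28, -20, 0], 0],
  [28, [28, -20, 40], 0],
  [28, [0, 0, 60], 0],
  [28, [0, 0, 40], 0],
  [28, [0, 0, 20], 0],
], grip_force=50)

```text
t: 28.1
tool_pos: [0.2703, -0.3355, 0.2323]
orientation: [-3.117, -0.332, 0.005]
force: [0.2, -0.2, 0.3]
opening: 0.0277
```

>>> apply_moves([
  [15, [0, 0, 0], 0],
  [0, [0, 0, 0], 0],
  [0, [0, 0, 0], 0],
  [0, [0, 0, 0], 0],
])

```text
t: 28.6
tool_pos: [0.2713, -0.3385, 0.238]
orientation: [3.123, 0.33, 0.001]
force: [0.5, 0.1, -0.1]
opening: 0.0069
```

>>> apply_moves([
  [0, [0, 0, -15], 0],
  [0, [0, 0, -40], 0],
  [0, [0, 0, -60], 0],
  [0, [0, 0, -60], 0],
  [0, [0, 0, -40], 0],
])

```text
t: 29.22
tool_pos: [0.271, -0.338, 0.457]
orientation: [3.12, 0.33, 0.003]
force: [0.7, -0.2, -1.9]
opening: 0.0067
```

```bash
python3 - <<'E'
from h import *
s,R=st();print(s["t"],s["tool_pos"],s["force"],s["wrist_torque"],s["opening"],R[:2,0],R[:2,1])
E
```

```text
29.225 [ 0.271 -0.338  0.457] [ 0.7148 -0.1805 -1.9494] [ 0.1233 -0.0216  0.0117] 0.0067104793753728 [0.9779 0.2092] [ 0.2092 -0.9779]
```

The tips would end up level with the second bowl's rim, so I'll set it back down and regrip 4 mm higher.

>>> apply_moves([
  [0, [0, 0, 60], 0],
  [0, [0, 0, 60], 0],
  [0, [0, 0, 60], 0],
  [0, [0, 0, 25], 0],
  [0, [0, 0, 9], 0],
])

```text
t: 29.85
tool_pos: [0.2707, -0.3376, 0.2378]
orientation: [-3.121, -0.33, 0.002]
force: [-19.0, 34.1, 67.1]
opening: 0.0066
```

>>> apply_moves([
  [0, [0, 0, 1], 0],
  [14, [0, 0, 0], 0],
  [14, [0, 0, -4], 0],
  [0, [0, 0, 0], 0],
  [0, [0, 0, 0], 0],
])

```text
t: 30.48
tool_pos: [0.2715, -0.3387, 0.2425]
orientation: [3.122, 0.33, 0.002]
force: [-0.0, 2.4, 6.5]
opening: 0.0066
```

```bash
python3 - <<'E'
from h import *
s,R=st();print(s["t"],s["tool_pos"],s["force"],s["wrist_torque"],s["opening"])
E
```

```text
30.475 [ 0.2715 -0.3387  0.2425] [-0.0458  2.4335  6.4855] [0.2635 0.0156 0.0484] 0.006589485817596376
```

>>> apply_moves([
  [0, [0, 0, -15], 0],
  [0, [0, 0, -40], 0],
  [0, [0, 0, -60], 0],
  [0, [0, 0, -60], 0],
  [0, [0, 0, -40], 0],
])

```text
t: 31.1
tool_pos: [0.271, -0.338, 0.4604]
orientation: [3.121, 0.33, 0.003]
force: [0.4, -1.0, -1.6]
opening: 0.0063
```

```bash
python3 - <<'E'
from h import *
s,R=st();print(s["t"],s["tool_pos"],s["force"],s["wrist_torque"],s["opening"])
E
```

```text
31.1 [ 0.271  -0.338   0.4604] [ 0.4207 -1.0305 -1.5655] [ 0.0658  0.0379 -0.0369] 0.006317336988948506
```

>>> apply_moves([
  [0, [36, -40, 0], 0],
  [0, [37, -41, 0], 0],
  [0, [37, -41, 0], 0],
  [0, [37, -41, 0], 0],
  [0, [37, -41, 0], 0],
])

```text
t: 31.72
tool_pos: [0.4086, -0.0985, 0.4572]
orientation: [3.124, 0.33, 0.001]
force: [0.4, -0.4, -1.7]
opening: 0.0067
```

>>> apply_moves([
  [0, [37, -41, 0], 0],
  [0, [37, -41, 0], 0],
  [0, [37, -41, 0], 0],
  [0, [37, -41, 0], 0],
  [0, [37, -41, 0], 0],
])

```text
t: 32.35
tool_pos: [0.5468, 0.1407, 0.4571]
orientation: [3.124, 0.331, 0.001]
force: [0.5, -1.2, -1.4]
opening: 0.0066
```

>>> apply_moves([
  [0, [33, -39, 0], 0],
  [0, [0, 0, 20], 0],
  [0, [0, 0, 40], 0],
  [0, [0, 0, 20], 0],
  [0, [0, 0, 0], 0],
])

```text
t: 32.98
tool_pos: [0.5697, 0.1832, 0.3744]
orientation: [3.124, 0.329, -0.006]
force: [-0.4, -0.6, -0.7]
opening: 0.0062
```

```bash
python3 - <<'E'
from h import *
s,R=st();print(s["t"],s["tool_pos"],s["force"],s["wrist_torque"],s["opening"])
c=viewer.get_calibration("wrist");z=s["tool_pos"][2]-.2425+.068;im=viewer.read_camera("wrist");cv2.imwrite("pics/n2.png",im)
edgefit("wrist",(.580,.1355),.053,z,im=im,c=c)
edgefit("wrist",(.580,.1355),.076,.080,im=im,c=c)
E
```

```text
32.975 [0.5697 0.1832 0.3744] [-0.4363 -0.5782 -0.7499] [0.1006 0.0106 0.0288] 0.0061821462417877915
wrist votes 249 centre [0.5792 0.1388] r 0.05245017382431218 [ 0  0  0 28 52 68 69 64 72 19  0  0]
wrist votes 240 centre [0.5816 0.1388] r 0.07555936909065675 [ 0  8  0  3 51 44 45 48 53 43 30  4]
```

Centres agree within 3 mm. Lowering.

>>> apply_moves([
  [0, [0, 0, 45], 0],
  [0, [0, 0, 32], 0],
  [0, [0, 0, 15], 0],
  [0, [0, 0, 5], 0],
  [0, [0, 0, 2], 0],
])

```text
t: 33.65
tool_pos: [0.5712, 0.184, 0.279]
orientation: [-3.124, -0.33, -0.004]
force: [1.1, -0.4, -1.2]
opening: 0.0065
```

>>> apply_moves([
  [0, [0, 0, 2], 0],
  [0, [0, 0, 1], 0],
  [0, [0, 0, 0], 0],
])

```text
t: 34.02
tool_pos: [0.5706, 0.184, 0.2746]
orientation: [-3.124, -0.331, -0.001]
force: [-0.8, 0.4, -1.2]
opening: 0.0068
```

>>> apply_moves([
  [0, [0, 0, 2], 0],
  [0, [0, 0, 1], 0],
  [0, [0, 0, 0], 0],
])

```text
t: 34.4
tool_pos: [0.5705, 0.1839, 0.2712]
orientation: [3.124, 0.331, -0.0]
force: [0.0, -0.4, -2.2]
opening: 0.0069
```

>>> apply_moves([
  [0, [0, 0, 1], 0],
  [0, [0, 0, 0], 0],
])

```text
t: 34.65
tool_pos: [0.5706, 0.1841, 0.2706]
orientation: [-3.124, -0.331, -0.001]
force: [-0.9, 1.2, 1.4]
opening: 0.0064
```

>>> apply_moves([
  [0, [0, 0, 1], 0],
  [13, [0, 0, 0], 0],
  [15, [0, 0, -3], 0],
  [22, [0, 0, -15], 0],
  [22, [0, 0, -50], 0],
])

```text
t: 35.28
tool_pos: [0.5694, 0.1835, 0.3353]
orientation: [3.123, 0.33, -0.01]
force: [0.8, 0.9, 1.3]
opening: 0.0223
```

>>> apply_moves([
  [22, [-20, 20, -50], 0],
  [22, [-30, 30, -20], 0],
  [22, [-10, 0, 0], 0],
  [22, [0, 0, 0], 0],
])

```text
t: 35.78
tool_pos: [0.5219, 0.1226, 0.4076]
orientation: [-3.124, -0.33, -0.001]
force: [0.1, 0.7, -0.8]
opening: 0.0219
```

```bash
python3 - <<'E'
from h import *
s,R=st();print(s["t"],s["tool_pos"],s["force"],s["opening"],R[:2,0])
c=viewer.get_calibration("wrist");im=viewer.read_camera("wrist");cv2.imwrite("pics/n3.png",im)
for r,z in ((.053,.096),(.046,.096),(.076,.080),(.069,.08),(.1,.062)): edgefit("wrist",(.580,.137),r,z,im=im,c=c)
E
```

```text
35.775 [0.5219 0.1226 0.4076] [ 0.0843  0.6535 -0.7753] 0.021890120533322694 [0.978  0.2087]
wrist votes 276 centre [0.5772 0.1364] r 0.052503711314203 [24 31 35 31 34 33 26 39 13 25 20 30]
wrist votes 111 centre [0.599  0.1181] r 0.0461120698604568 [ 2 15 19 22 29 34 16 11  0  5 28 18]
wrist votes 401 centre [0.58   0.1375] r 0.07559310458411221 [33 43 37 34 46 45 41 36 34 35 46 39]
wrist votes 347 centre [0.5802 0.1372] r 0.06928895943248187 [29 42 32 34 40 43 33 43 27  0 18 37]
wrist votes 441 centre [0.5833 0.1404] r 0.09918189437281254 [41 58 58 46 62 60 46 64 54 44 57 54]
```

All three rims are full circles and concentric within 5 mm. Now the smallest bowl.

>>> apply_moves([
  [34, [-27, 52, 0], 0],
  [34, [-27, 52, 0], 0],
  [34, [-27, 52, 0], 0],
  [34, [-27, 52, 0], 0],
  [34, [-27, 52, 0], 0],
])

```text
t: 36.45
tool_pos: [0.4445, -0.1611, 0.4062]
orientation: [-3.123, -0.332, 0.002]
force: [1.0, -0.5, -0.3]
opening: 0.034
```

>>> apply_moves([
  [34, [-27, 52, 0], 0],
  [34, [-27, 52, 0], 0],
  [34, [-25, 52, 0], 0],
  [34, [0, 0, 0], 0],
])

```text
t: 36.95
tool_pos: [0.3994, -0.332, 0.4056]
orientation: [-3.123, -0.324, 0.003]
force: [-0.3, -0.3, 0.2]
opening: 0.0343
```

```bash
python3 - <<'E'
from h import *
import pickle
s,R=st();print(s["t"],s["tool_pos"],R[:2,0],R[:2,1])
c=viewer.get_calibration("wrist");im=viewer.read_camera("wrist");cv2.imwrite("pics/w10.png",im);pickle.dump((c,R,s["tool_pos"]),open("w10.pkl","wb"))
h=cv2.cvtColor(im,cv2.COLOR_BGR2HSV);m=((h[...,1]>80)&(h[...,0]<25)).astype(np.uint8);m[240:]=0
n,l,q,ce=cv2.connectedComponentsWithStats(m)
for i in range(1,n):
    if q[i,4]>300: print(i,q[i],ce[i])
pp=proj(c,(.4323,-.3389,.088));print(pp)
u,v=pp.astype(int)
i=l[v,u] or np.bincount(l[v-10:v+10,u-10:u+10].ravel())[1:].argmax()+1
b=(l==i).astype(np.uint8);k=cv2.findContours(b,0,2)[0];k=max(k,key=cv2.contourArea)
print(cv2.approxPolyDP(k,2.5,True)[:,0].tolist())
x,y,w,hh=q[i][:4];print(x,y)
for r in range(y,y+hh,4):
    print(r,''.join('#' if b[r,cx] else '.' for cx in range(x,x+w,2)), h[r,x:x+w,2][::6])
E
```

```text
36.95 [ 0.3994 -0.332   0.4056] [0.9787 0.2054] [ 0.2054 -0.9787]
1 [  72    0   86   45 3059] [116.8656  19.7689]
2 [   0   79   59   74 1598] [ 19.5    119.0851]
3 [ 242   86   69   97 3772] [274.7675 135.2558]
4 [ 399   87  113  153 9750] [473.5473 182.0844]
6 [  98  119   72   60 3413] [133.1025 147.4978]
[266.3944 155.5749]
[[274, 86], [258, 121], [248, 132], [242, 152], [247, 171], [250, 172], [249, 167], [252, 171], [253, 164], [258, 171], [253, 176], [267, 182], [280, 180], [288, 174], [293, 162], [290, 161], [288, 168], [286, 166], [288, 169], [284, 174], [281, 168], [285, 160], [287, 162], [289, 157], [293, 157], [291, 148], [295, 147], [295, 132], [310, 107], [308, 102]]
242 86
86 ................#.................. [164 129 124 129 124 106 119 127 121 122 124 124]
90 ...............######.............. [133 126 122 126 121  96  89  98 121 124 125 125]
94 ..............###########.......... [128 123 124 118 120  92  86  89  90 124 120 122]
98 .............#################..... [125 124 122 125 118  92  86  89  90  86 107 123]
102 ............######################. [123 1
[... 1143 characters left out ...]
###########......... [ 93  81  86  83  94 151 143  88  89 146 208 216]
158 #..#####################........... [ 89  85  85  87 107 109 103  92  90 204 214 215]
162 .##...###.###########....#......... [ 96  88  89  88 112 106 103  90  90 210 212 213]
166 .##.....#############.#.##......... [163  88  90  87 111 107 104  92  94 214 210 213]
170 ...#.#...###########..#.#.......... [211  95  88 104 111 109 103  92  98 213 214 216]
174 .......###########.#####........... [211 144  92 109 110 108  99 123 182 207 214 214]
178 .......###############............. [210 208 154 158 126 127 158 171 210 214 213 215]
182 .............###................... [212 214 208 198 170 169 198 216 210 216 217 213]
```

```bash
python3 - <<'E'
from h import *
import pickle
c,R,t=pickle.load(open("w10.pkl","rb"));T=viewer.get_calibration("top")
a=plane(c,(274,86),.051);b=plane(c,(309.5,105),.051);v=(b-a)[:2]/np.linalg.norm(b-a);ang=np.arctan2(v[1],v[0]);print("edge",a,b,np.linalg.norm(b-a),np.degrees(ang))
m=plane(c,(267.5,157),.092);G=m[:2]-.0275*v;cur=np.arctan2(R[1,1],R[0,1]);print("rim",m,"top",proj(T,m),"expected from stand:",(a+b)[:2]/2,"along f",(m[:2]-(a+b)[:2]/2)@np.array([v[1],-v[0]]),"lat",(m[:2]-(a+b)[:2]/2)@v)
print("G",G,"yaw",cur-ang,"dworld",G-t[:2],"tool d now",R.T@np.array([*(G-t[:2]),0]))
E
```

```text
edge [ 0.5096 -0.3325  0.051 ] [ 0.4975 -0.3791  0.051 ] 0.04814613241006727 -104.4531126548601
rim [ 0.4315 -0.3401  0.092 ] top [376.4496 210.7743] expected from stand: [ 0.5036 -0.3558] along f 0.07364046104269727 lat 0.0028415356850283757
G [ 0.4384 -0.3135] yaw 0.45912452963117634 dworld [0.039  0.0185] tool d now [ 0.042  -0.0101 -0.0001]
```

>>> apply_moves([
  [30, [42, -10, 0], 0],
  [30, [0, 0, 0], 0.153],
  [30, [0, 0, 0], 0.153],
  [30, [0, 0, 50], 0.153],
  [28, [0, 0, 50], 0],
], grip_force=30)

```text
t: 37.62
tool_pos: [0.4403, -0.3088, 0.3062]
orientation: [3.117, -0.389, 0.002]
force: [0.6, -0.6, -0.7]
opening: 0.0285
```

>>> apply_moves([
  [26, [0, 0, 32], 0],
  [26, [0, 0, 14], 0],
  [26, [0, 0, 6], 0],
  [26, [0, 0, 0], 0],
])

```text
t: 38.12
tool_pos: [0.4396, -0.3104, 0.2561]
orientation: [3.117, -0.388, 0.001]
force: [0.5, -0.6, 0.3]
opening: 0.0257
```

```bash
python3 - <<'E'
from h import *
s,R=st();print(s["t"],s["tool_pos"],s["force"],s["wrist_torque"],s["opening"],R[:2,0],R[:2,1],s["q"])
E
```

```text
38.125 [ 0.4396 -0.3104  0.2561] [ 0.5237 -0.5631  0.3092] [ 0.0202  0.0277 -0.0066] 0.02571932411920336 [ 0.9695 -0.2451] [-0.2451 -0.9695] [-0.7101  0.0877  1.8146  0.0001  1.2383  1.1083]
```

>>> apply_moves([
  [20, [0, 3, 0], 0],
  [0, [0, 0, 0], 0],
  [0, [0, 0, 0], 0],
  [0, [0, 0, 0], 0],
])

```text
t: 38.62
tool_pos: [0.4384, -0.3138, 0.2561]
orientation: [3.117, -0.389, 0.001]
force: [-2.2, -0.7, 5.4]
opening: 0.0089
```

>>> apply_moves([
  [0, [0, 0, -10], 0],
  [0, [0, 0, -15], 0],
  [0, [0, 0, -30], 0],
  [0, [0, 0, -50], 0],
  [0, [0, 0, -30], 0],
])

```text
t: 39.25
tool_pos: [0.4386, -0.3135, 0.3943]
orientation: [3.115, -0.388, 0.005]
force: [0.1, -0.1, 0.5]
opening: 0.0086
```

```bash
python3 - <<'E'
from h import *
s,R=st();print(s["t"],s["tool_pos"],s["force"],s["wrist_torque"],s["opening"],R[:2,0],R[:2,1],s["q"])
E
```

```text
39.25 [ 0.4386 -0.3135  0.3943] [ 0.0541 -0.068   0.4611] [0.0389 0.0176 0.0014] 0.008611343480707278 [ 0.9694 -0.2455] [-0.2455 -0.9694] [-0.7158 -0.0313  1.6743  0.0002  1.4946  1.103 ]
```

>>> apply_moves([
  [0, [-41, 20, -10], 0],
  [0, [-41, 20, 0], 0],
  [0, [-41, 20, 0], 0],
  [0, [-41, 19, 40], 0],
  [0, [0, 0, 50], 0],
])

```text
t: 39.88
tool_pos: [0.2581, -0.3509, 0.3118]
orientation: [3.112, -0.393, 0.004]
force: [1.2, -0.7, -1.1]
opening: 0.0086
```

>>> apply_moves([
  [0, [0, 0, 45], 0],
  [0, [0, 0, 20], 0],
  [0, [0, 0, 6], 0],
  [0, [0, 0, 3], 0],
  [0, [0, 0, 0], 0],
], grip_force=15)

```text
t: 40.5
tool_pos: [0.2603, -0.3502, 0.2375]
orientation: [3.116, -0.388, 0.002]
force: [1.0, 0.1, -0.2]
opening: 0.0092
```

>>> apply_moves([
  [0, [0, 0, 2], 0],
  [0, [0, 0, 2], 0],
])

```text
t: 40.75
tool_pos: [0.2608, -0.3503, 0.2348]
orientation: [3.116, -0.389, 0.003]
force: [-0.7, 10.1, 25.0]
opening: 0.0092
```

>>> apply_moves([
  [0, [6, 0, 0], 0],
  [0, [6, 0, 0], 0],
  [0, [6, 0, 0.5], 0],
  [0, [6, 0, 1], 0],
  [0, [0, 0, 0], 0],
])

```text
t: 41.38
tool_pos: [0.2839, -0.3561, 0.232]
orientation: [3.116, -0.388, 0.002]
force: [0.5, 1.9, 7.3]
opening: 0.0083
```

>>> apply_moves([
  [0, [5, 0, 1], 0],
  [0, [5, 0, 1], 0],
  [0, [0, 0, 0], 0],
])

```text
t: 41.75
tool_pos: [0.2933, -0.3587, 0.2302]
orientation: [3.116, -0.388, 0.002]
force: [-1.4, 1.7, 9.2]
opening: 0.0079
```

```bash
python3 - <<'E'
from h import *
s,R=st();print(s["t"],s["tool_pos"],s["force"],s["wrist_torque"],s["opening"])
E
```

```text
41.75 [ 0.2933 -0.3587  0.2302] [-1.4042  1.7416  9.1769] [ 0.2408  0.387  -0.0239] 0.007924154865071106
```

>>> apply_moves([
  [0, [3, 0, 1], 0],
  [0, [0, 0, 1], 0],
  [0, [0, 0, 0], 0],
])

```text
t: 42.12
tool_pos: [0.2965, -0.3596, 0.2293]
orientation: [3.116, -0.388, 0.003]
force: [-2.8, 7.0, 19.3]
opening: 0.0084
```

>>> apply_moves([
  [0, [0, 0, -1], 0],
  [26, [0, 0, 0], 0],
  [26, [0, 0, 0], 0],
  [26, [0, 0, -40], 0],
  [26, [-10, 5, -60], 0],
])

```text
t: 42.75
tool_pos: [0.2845, -0.3601, 0.3265]
orientation: [-3.113, 0.387, 0.005]
force: [-0.5, -0.9, 0.5]
opening: 0.0257
```

>>> apply_moves([
  [26, [-30, 10, -40], 0],
  [26, [-17, 10, -30], 0],
  [26, [0, 0, 0], 0],
])

```text
t: 43.12
tool_pos: [0.2338, -0.3699, 0.4005]
orientation: [3.113, -0.391, 0.004]
force: [0.1, 0.1, -0.4]
opening: 0.0262
```

```bash
python3 - <<'E'
from h import *
s,R=st();print(s["t"],s["tool_pos"],s["force"],R[:2,0],R[:2,1])
c=viewer.get_calibration("wrist");im=viewer.read_camera("wrist");cv2.imwrite("pics/n4.png",im)
p=np.array([.296,-.3595])+.0275*R[:2,1];print(p)
for r in(.031,.024): edgefit("wrist",p,r,.070,im=im,c=c,span=.03)
u,v=proj(c,[*p,.07]).astype(int);print(u,v)
g=cv2.cvtColor(im,cv2.COLOR_BGR2HSV)[...,1]
for y in range(v-44,v+45,4): print(y,''.join('#' if g[y,x]>80 else '.' for x in range(u-50,u+51,2)))
E
```

```text
43.125 [ 0.2338 -0.3699  0.4005] [ 0.1328  0.0931 -0.3745] [ 0.9689 -0.2474] [-0.2474 -0.9689]
[ 0.2892 -0.3861]
wrist votes 185 centre [ 0.2803 -0.3806] r 0.03068531712991948 [18 17 19 18 18 16 18 18 13 20 17 15]
wrist votes 50 centre [ 0.274  -0.3899] r 0.02387828110658098 [ 8  0 11 16  8  0  7 14  5  0  5 14]
254 131
87 ...................................................
91 ...................................................
95 ...................................................
99 ...................................................
103 ...................................................
107 ...................................................
111 ...................................................
115 ....................########.......................
119 ................################...................
123 ..............####################.................
127 .............##################.##.................
131 ............###########.#.#.########...............
135 ...........#########.##....#.####.##...............
139 ...........###.#####......#..########..............
143 ...........###..####..###.#.#####..##..............
147 ............##..#######..########.##...............
151 .............####.############...##................
155 ..............###..#.######....###.................
159 ................##....#.....####...................
163 ...................##########......................
167 ...................................................
171 ...................................................
175 ...................................................
```

The smallest bowl stands level at (0.280,-0.381), a full circle. Regripping shallow.

>>> apply_moves([
  [26, [24, -14, 0], 0],
  [26, [24, -15, 40], 0],
  [26, [0, 0, 60], 0],
  [26, [0, 0, 38], 0],
  [26, [0, 0, 18], 0],
], grip_force=30)

```text
t: 43.8
tool_pos: [0.2875, -0.3503, 0.2367]
orientation: [-3.112, 0.387, 0.007]
force: [0.2, -0.7, -0.2]
opening: 0.026
```

>>> apply_moves([
  [26, [0, 0, 0], 0],
  [0, [0, 0, 0], 0],
  [0, [0, 0, 0], 0],
  [0, [0, 0, 0], 0],
])

```text
t: 44.3
tool_pos: [0.2883, -0.3532, 0.2429]
orientation: [3.116, -0.389, 0.002]
force: [0.2, -0.6, 2.2]
opening: 0.0071
```

>>> apply_moves([
  [0, [0, 0, -15], 0],
  [0, [0, 0, -40], 0],
  [0, [0, 0, -60], 0],
  [0, [0, 0, -60], 0],
  [0, [0, 0, -40], 0],
])

```text
t: 44.92
tool_pos: [0.2879, -0.3525, 0.4616]
orientation: [3.114, -0.389, 0.005]
force: [1.0, -0.7, -0.4]
opening: 0.0068
```

```bash
python3 - <<'E'
from h import *
s,R=st();print(s["t"],s["tool_pos"],s["force"],s["opening"],R[:2,0],R[:2,1])
c=viewer.get_calibration("wrist");im=viewer.read_camera("wrist")
z=s["tool_pos"][2]-.174;edgefit("wrist",s["tool_pos"][:2]+.0275*R[:2,1],.031,z,im=im,c=c)
E
```

```text
44.925 [ 0.2879 -0.3525  0.4616] [ 1.0046 -0.6754 -0.3685] 0.006791383116966361 [ 0.9693 -0.2458] [-0.2458 -0.9693]
wrist votes 114 centre [ 0.2924 -0.3746] r 0.03041895571109487 [ 0  0 21 39 35 27 34  0 10  0  0  0]
```

>>> apply_moves([
  [0, [15, -50, 0], 0],
  [0, [15, -53, 0], 0],
  [0, [15, -53, 0], 0],
  [0, [15, -53, 0], 0],
  [0, [15, -53, 0], 0],
])

```text
t: 45.6
tool_pos: [0.4254, -0.1154, 0.4579]
orientation: [3.117, -0.389, 0.002]
force: [0.5, -0.4, -0.8]
opening: 0.0073
```

>>> apply_moves([
  [0, [15, -53, 0], 0],
  [0, [15, -53, 0], 0],
  [0, [15, -53, 0], 0],
  [0, [15, -53, 0], 0],
  [0, [14, -53, 0], 0],
])

```text
t: 46.22
tool_pos: [0.5624, 0.1233, 0.4578]
orientation: [-3.117, 0.389, -0.002]
force: [0.1, -0.3, 0.3]
opening: 0.0073
```

>>> apply_moves([
  [0, [12, -46, 0], 0],
  [0, [0, 0, 20], 0],
  [0, [0, 0, 40], 0],
  [0, [0, 0, 10], 0],
  [0, [0, 0, 0], 0],
])

```text
t: 46.85
tool_pos: [0.5845, 0.1625, 0.3866]
orientation: [3.117, -0.39, -0.002]
force: [0.5, -0.6, -1.3]
opening: 0.007
```

```bash
python3 - <<'E'
from h import *
s,R=st();print(s["t"],s["tool_pos"],s["force"],s["wrist_torque"],s["opening"])
c=viewer.get_calibration("wrist");z=s["tool_pos"][2]-.2429+.070;im=viewer.read_camera("wrist");cv2.imwrite("pics/n5.png",im)
edgefit("wrist",(.577,.1364),.031,z,im=im,c=c)
edgefit("wrist",(.577,.1364),.053,.096,im=im,c=c)
edgefit("wrist",(.58,.1364),.076,.080,im=im,c=c)
E
```

```text
46.85 [0.5845 0.1625 0.3866] [ 0.5154 -0.6228 -1.3401] [ 0.0406  0.0683 -0.0083] 0.007031988137353261
wrist votes 178 centre [0.5833 0.1366] r 0.03109071648174958 [ 0  0 31 34 63 47 57 50 45  0  0  0]
wrist votes 206 centre [0.5786 0.1367] r 0.05265788625022934 [ 0 14 28 33 34 32 34 32 32 27 25  5]
wrist votes 294 centre [0.5805 0.1374] r 0.07569217459973293 [ 0 23 35 48 41 44 49 33 26 40  8  0]
```

>>> apply_moves([
  [0, [-2, 0, 45], 0],
  [0, [0, 0, 32], 0],
  [0, [0, 0, 14], 0],
  [0, [0, 0, 4], 0],
  [0, [0, 0, 2], 0],
])

```text
t: 47.52
tool_pos: [0.5837, 0.1637, 0.2917]
orientation: [-3.117, 0.389, -0.004]
force: [0.1, -1.1, -0.2]
opening: 0.0073
```

>>> apply_moves([
  [0, [0, 0, 2], 0],
  [0, [0, 0, 1], 0],
  [0, [0, 0, 0], 0],
])

```text
t: 47.9
tool_pos: [0.583, 0.1637, 0.287]
orientation: [-3.117, 0.389, -0.001]
force: [-0.1, 0.2, -1.0]
opening: 0.0074
```

>>> apply_moves([
  [0, [0, 0, 1], 0],
  [0, [0, 0, 0], 0],
])

```text
t: 48.15
tool_pos: [0.5829, 0.1637, 0.2857]
orientation: [3.117, -0.389, -0.0]
force: [-0.4, 0.6, -1.3]
opening: 0.007
```

>>> apply_moves([
  [0, [0, 0, 1], 0],
  [0, [0, 0, 0], 0],
])

```text
t: 48.4
tool_pos: [0.5831, 0.1637, 0.2851]
orientation: [-3.117, 0.389, -0.001]
force: [-0.4, 0.6, 1.0]
opening: 0.0069
```

>>> apply_moves([
  [0, [0, 0, 0.7], 0],
  [0, [0, 0, 0], 0],
])

```text
t: 48.65
tool_pos: [0.5832, 0.1638, 0.285]
orientation: [-3.117, 0.389, -0.002]
force: [-1.1, 1.0, 5.4]
opening: 0.0068
```

Contact at the predicted height. Releasing, retreating and checking.

>>> apply_moves([
  [13, [0, 0, 0], 0],
  [16, [0, 0, -2], 0],
  [20, [0, 0, -15], 0],
  [20, [0, 0, -50], 0],
  [20, [-20, -10, -40], 0],
])

```text
t: 49.28
tool_pos: [0.5665, 0.1776, 0.3939]
orientation: [-3.117, 0.391, -0.003]
force: [0.7, 0.7, 0.0]
opening: 0.0198
```

>>> apply_moves([
  [20, [-30, 10, -20], 0],
  [20, [-10, 10, 0], 0],
  [20, [0, 0, 0], 0],
  [20, [0, 0, 0], 0],
])

```text
t: 49.78
tool_pos: [0.5226, 0.1687, 0.4113]
orientation: [-3.117, 0.389, -0.0]
force: [-0.2, -1.0, -0.1]
opening: 0.0199
```

```bash
python3 - <<'E'
from h import *
s,R=st();print(s["t"],s["tool_pos"],s["force"],s["opening"])
c=viewer.get_calibration("wrist");im=viewer.read_camera("wrist");cv2.imwrite("pics/n6.png",im)
for r,z in ((.031,.112),(.053,.096),(.076,.080),(.1,.062)): edgefit("wrist",(.580,.137),r,z,im=im,c=c)
a=cv2.imread("pics/top0.png").astype(int);b=viewer.read_camera("top").astype(int)
d=(np.abs(a-b).max(2)>60).astype(np.uint8);d=cv2.morphologyEx(d,2,np.ones((3,3)));n,l,q,ce=cv2.connectedComponentsWithStats(d)
for i in range(1,n):
    if q[i,4]>30: print(q[i])
E
```

```text
49.775 [0.5226 0.1687 0.4113] [-0.1839 -1.0342 -0.1434] 0.019934399896227126
wrist votes 205 centre [0.575 0.138] r 0.03084022224382344 [16 21 18 15 25 16 19 22 16 20 19 15]
wrist votes 246 centre [0.5775 0.1366] r 0.05233443088984867 [17  3 24 40 36 26 36 32 26 33 29 24]
wrist votes 423 centre [0.5801 0.1374] r 0.07566324876454954 [41 45 37 44 50 39 48 45 28 37 40 33]
wrist votes 417 centre [0.5834 0.1411] r 0.0992112672572094 [49 58 44 55 61 48 72 63 50 55 52 42]
[ 108  125   99   70 3171]
[218 124  12   8  66]
[202 149  30  32 651]
[287 149  37  39 757]
[222 182   9   7  39]
[168 184   7  10  53]
[ 207  185   47   82 2074]
[121 191  32  46 478]
[362 195  17  15 124]
[ 255  195  186  107 8105]
[110 197  18  36 365]
[200 209   6  10  47]
[204 223   5  13  53]
[ 387  226  125  158 7338]
[ 128  234  117  150 6950]
[222 273   7  17  63]
[283 303  10  10  78]
[287 315  11  27 201]
[287 344   7   8  46]
[295 367  11  17 104]
```

All four rims are full circles at their expected heights, concentric within 3 mm from each to the next, and the robot is clear. Handing in.

```bash
python3 -c "
from plant import order
print(order.close_job())"
```

```text
the job is handed in; nothing more can be done
None
```

The three smaller bowls are nested in the largest, from largest to smallest, and I handed the job in at about 50 s of the 72 s allowed. No verdict is reported.

**How it was done:** I pinched each bowl at its side rim and lifted it off its stand. The gripper cannot tilt, so I levelled each bowl by pressing and dragging its foot edge on a free patch of table. I then regripped it near the rim and lowered it until it just touched. Contact forces in the nest were about 8 N or less. Pressing on the table to level the bowls took up to about 50 N. Setting the third bowl back down to regrip it, I hit 67 N, more than I meant but below the 120 N wrist limit.

**Last checks:**
- **Rims:** in the last wrist picture all four fitted as full circles with the right radii at the expected heights (112, 96, 80 and 62 mm). Each bowl's centre is within about 5 mm of the one around it.
- **Robot:** it stood clear of everything, with about 0 N at the wrist.

**Less certain:**
- **Large bowl's position:** the wrist camera put it about 5 mm from where the top camera first had it. I took this as the difference between the cameras, as it stayed the same through all the placings.
- **Other wares:** the only check was a rough before-and-after comparison of the top view. The arm and its shadows disturbed it too much to be conclusive, and I did not measure each item. I saw no sign of a collision.

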